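# Carry the finishing sequence over to the grey tray

### The arm

A 7-joint arm with a two-finger parallel gripper is mounted at the origin on the work surface. World frame = base frame: x ahead of the robot, y to its left, z up, the work surface at z = 0. Lengths are in m, angles in rad, forces in N, time in s.
With the tool pointing down it reaches from about 0.425 to 0.925 m from the base axis. Payload 6.8 kg.
Tool frame: the origin (TCP) lies on the front face of the gripper's body, between the roots of the fingers; the fingertips stand 73 mm ahead of it and the grasp point (between the pads) lies 54 mm ahead of it (env.nose_length is the distance from the TCP to the fingertips, in m); z points along the fingers, y is the direction in which the jaws open and shut (so a half turn about z gives the same grasp; the last joint's range is limited). The gripper opens to 85 mm and grips with 20 to 120 N. Pads are 22 mm wide; open, the fingers measure 114 mm over their backs; the gripper's body (76 mm by 85 mm) begins 54 mm behind the grasp point. The pads swing forward as they close: fully open they stand 13 mm farther back than shut.
Start: joints at [-1.259, 0.477, 0.022, 1.555, -0.011, 1.109, -0.083], TCP at [0.275, 0.616, 0.304] pointing down, gripper open.
Joint ranges: [-2.96, 2.96], [-0.34, 2.1], [-1.41, 1.46], [0.24, 2.44], [-1.37, 4.51], [0.17, 1.92], [-2.96, 2.96]. Speed limits (rad/s): [2.39, 2.39, 3.14, 3.14, 3.14, 3.14, 3.14].

### API

Orientations are given as a unit quaternion [w, x, y, z].
In Python, from cell import env, kin, camera, calibration, job gives the robot as it stands. The module is installed in compiled form; this text tells all that it offers. Calls block until the motion is done:
- env.reach(position, orientation): joint-space move of the TCP to a pose.
- env.movel(position, velocity=0.15, rot=None, stop_force=None): straight line of the TCP; rot=None keeps the orientation; velocity is the mean speed in m/s. With stop_force (N) it stops when the force on the tool has changed by that much, and returns True; else False.
- env.goto_joints(angles): joint-space move.
- env.grip(opening, f_grip=None): finger opening in m; f_grip is the grip in N (None keeps the last); returns when the fingers have stopped.
- env.dwell(seconds).
- kin.inverse_kinematics(position, orientation): joint angles nearest the present ones, or None.
- env.get_state(): the state.
- camera(name): name is "side" or "top"; returns (picture, depth): 480x640x3 uint8, blue, green, red; 480x640 float32, m along the optical axis (not along the pixel's ray), 0 where there is no reading.
- calibration(name): a dict with "fx", "fy", "cx", "cy" (pixels), "rvec" (rotation vector, rad) and "tvec" (3), from world to camera coordinates, as OpenCV has them. Camera axes: x right, y down, z forward; pixel columns grow to the right and rows downward; lengths in m; the calibration is good to about 2 mm. A picture is of the moment at which its call begins. calibration takes no time and is no camera call.
A pose or a line that the arm cannot do raises env.PlanningError and nothing moves.
- job.job_done(): hands the job in, once; it reports no verdict.
The state is a dict: "time": time; "qpos": joint angles; "joint_velocities": joint speeds; "joint_torque": joint torques, N m; "tcp_pos": TCP position; "orientation": TCP orientation; "force": force on the tool from outside, world axes, zero at the start; "torque": the same for the moment, N m; "opening": finger opening in m.
Only numpy, scipy, OpenCV 4.12 (cv2) and the standard library are available. Lean on these libraries where they do the work, as an engineer would, in place of code of your own. Each camera call takes 0.05 s, during which the arm holds its last target.

### The job

The four bottles of wood finish stand in the plywood rack in the order in which they will be used, counted from its black end. Move all four into the grey tray, one upright in the bottom of each pocket, in the same order counted from the tray's black end (the bottle nearest the rack's black end goes nearest the tray's black end, and so on). Set each one down rather than dropping it, tip none over, and let go of all of them.

Things in the scene. Friction and masses are not known exactly. Their poses are not given: they have to be found in the camera images.
- bench_rack: Fixed light plywood rack, a row of four 62 x 62 mm square pockets holding the bottles at the start. Origin: centre of the row, on the bench; y along the row: pocket centres at y = +102, +34, -34, -102 mm, x = 0. BLACK end block at the +y end (y 139 to 157). Pocket floor 8 mm, wall tops 30 mm above the bench; walls span x = +-37 mm. Ledge with the tags, 12 mm high, on the -x side to x = -55. Any yaw.
- grey_tray: Fixed grey painted tray, empty at the start, with the same row of four 62 x 62 mm square pockets, no ledge. Origin: centre of the row, on the bench; y along the row: pocket centres at y = +102, +34, -34, -102 mm, x = 0. BLACK end block at the +y end (y 139 to 157). Pocket floor 8 mm, wall tops 30 mm above the bench; walls span x = +-37 mm. Any yaw.
- bottle_red_center (a point): Closed white bottle of wood finish with red label and red screw cap, 82 mm tall, about 0.12 kg: round body 40 mm diameter, 58 mm high, sloping shoulder, cap 28 mm diameter from 62 to 82 mm. This point is its centre, 41 mm above its underside (49 mm above the bench when standing in a pocket); z up its axis. At the start upright in a pocket, up to 7 mm off the pocket's centre.
- bottle_yellow_center (a point): Closed white bottle of wood finish with yellow label and yellow screw cap, 82 mm tall, about 0.12 kg: round body 40 mm diameter, 58 mm high, sloping shoulder, cap 28 mm diameter from 62 to 82 mm. This point is its centre, 41 mm above its underside (49 mm above the bench when standing in a pocket); z up its axis. At the start upright in a pocket, up to 7 mm off the pocket's centre.
- bottle_green_center (a point): Closed white bottle of wood finish with green label and green screw cap, 82 mm tall, about 0.12 kg: round body 40 mm diameter, 58 mm high, sloping shoulder, cap 28 mm diameter from 62 to 82 mm. This point is its centre, 41 mm above its underside (49 mm above the bench when standing in a pocket); z up its axis. At the start upright in a pocket, up to 7 mm off the pocket's centre.
- bottle_blue_center (a point): Closed white bottle of wood finish with blue label and blue screw cap, 82 mm tall, about 0.12 kg: round body 40 mm diameter, 58 mm high, sloping shoulder, cap 28 mm diameter from 62 to 82 mm. This point is its centre, 41 mm above its underside (49 mm above the bench when standing in a pocket); z up its axis. At the start upright in a pocket, up to 7 mm off the pocket's centre.
- tag_red: Flat red tag 14 x 44 x 5 mm fixed on the ledge of the plywood rack, in front of the pocket in which the red bottle stands at the start; it stays there as the record of the order. Origin: centre of its underside; x and y axes as the rack's; the centre of its pocket is 46 mm away along +x.
- tag_yellow: Flat yellow tag 14 x 44 x 5 mm fixed on the ledge of the plywood rack, in front of the pocket in which the yellow bottle stands at the start; it stays there as the record of the order. Origin: centre of its underside; x and y axes as the rack's; the centre of its pocket is 46 mm away along +x.
- tag_green: Flat green tag 14 x 44 x 5 mm fixed on the ledge of the plywood rack, in front of the pocket in which the green bottle stands at the start; it stays there as the record of the order. Origin: centre of its underside; x and y axes as the rack's; the centre of its pocket is 46 mm away along +x.
- tag_blue: Flat blue tag 14 x 44 x 5 mm fixed on the ledge of the plywood rack, in front of the pocket in which the blue bottle stands at the start; it stays there as the record of the order. Origin: centre of its underside; x and y axes as the rack's; the centre of its pocket is 46 mm away along +x.
There are look-alikes about, which are no part of the job. What is shaped like the part that bears bottle_green_center but orange is not meant.

How it is judged:
By the outcome, as a careful person would: the job done as asked, in the order asked, and still so for the second after the job is handed in, with the robot touching nothing.
It also fails if it takes over 96 s, if anything falls off the work surface, if the arm or the gripper's body presses on something with over 40 N, if the wrist force passes 120 N, or if a joint passes its speed limit or range.

## Working session

There is one attempt and no reset: what is moved stays moved. The work goes in short steps, each a Python script; the robot and the scene stay as the last script left them, time stands still between calls to the robot, and variables do not carry over. Pictures are saved under pics/ and viewed, and the job is handed in when it is done.

```bash
mkdir -p pics; python3 - <<'E'
from cell import env,camera,calibration
import cv2,numpy as np
for n in ("side","top"):
    p,d=camera(n); cv2.imwrite(f"pics/{n}0.png",p); np.save(f"{n}0_d.npy",d); print(n,calibration(n))
print(env.get_state()["time"],env.nose_length)
E
```

```text
side {'fx': 450.5004494582085, 'fy': 450.5004494582085, 'cx': 322.56717625870886, 'cy': 239.06832156957913, 'rvec': array([ 0.57946574, -2.60392545,  1.29407742]), 'tvec': array([0.47895807, 0.20912347, 0.6352969 ])}
top {'fx': 603.6690158183792, 'fy': 603.6690158183792, 'cx': 321.58133940794914, 'cy': 234.67065974042546, 'rvec': array([ 2.15011942, -2.19973238,  0.06589155]), 'tvec': array([0.01580208, 0.54000994, 1.23474248])}
0.1 0.0726
```

View pics/top0.png

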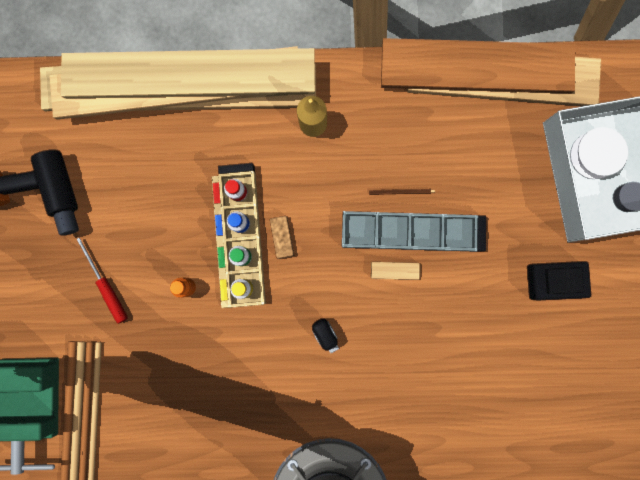

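View pics/side0.png

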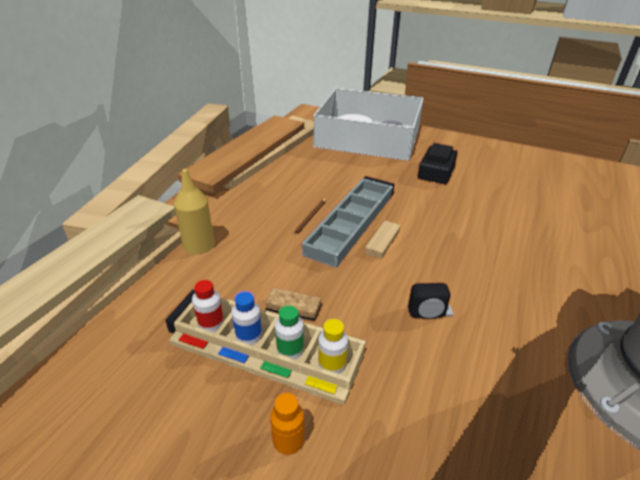

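```bash
cat > h.py <<'E'
import numpy as np,cv2
from cell import env,kin,camera,calibration
def cal(n):
    c=calibration(n);K=np.array([[c['fx'],0,c['cx']],[0,c['fy'],c['cy']],[0,0,1]]);R=cv2.Rodrigues(c['rvec'])[0];return K,R,c['tvec'],c['rvec']
def proj(n,P):
    K,R,t,rv=cal(n);return cv2.projectPoints(np.atleast_2d(np.float64(P)),rv,t,K,None)[0].reshape(-1,2)
def atz(n,uv,z):
    K,R,t,_=cal(n);d=R.T@np.linalg.inv(K)@np.array([uv[0],uv[1],1.]);o=-R.T@t;return o+d*(z-o[2])/d[2]
def cloud(n,d):
    K,R,t,_=cal(n);v,u=np.mgrid[:480,:640];p=np.stack([(u-K[0,2])/K[0,0]*d,(v-K[1,2])/K[1,1]*d,d],-1);P=(p-t)@R;P[d<=0]=np.nan;return P
def tri(ua,ub):
    A=[];
    Ps=[]
    for n in("top","side"):
        K,R,t,_=cal(n);Ps.append(K@np.c_[R,t])
    X=cv2.triangulatePoints(Ps[0],Ps[1],np.float64(ua).reshape(2,1),np.float64(ub).reshape(2,1));return (X[:3]/X[3]).ravel()
E
python3 - <<'E'
from h import *
s=env.get_state();print({k:np.round(v,3) for k,v in s.items()})
for n in("top","side"):
    print(n,proj(n,[s['tcp_pos'],[0,0,0],[.3,.3,0],[.275,.616,.4]]).round(1).tolist(), (-cal(n)[1].T@cal(n)[2]).round(3))
    P=cloud(n,np.load(f"{n}0_d.npy"))
    im=cv2.imread(f"pics/{n}0.png")
    if n=="top": c=im[150:320,160:500]; s_=2.3
    else: c=im[170:460,150:420]; s_=2.05
    cv2.imwrite(f"pics/{n}0c.png",cv2.resize(c,None,fx=s_,fy=s_,interpolation=cv2.INTER_CUBIC))
Pt=cloud("top",np.load("top0_d.npy"))
for uv in[(400,300),(235,188),(238,221),(238,255),(240,289),(180,288),(360,230),(410,213)]:print(uv,Pt[uv[1],uv[0]].round(4))
E
```

```text
{'time': np.float64(0.1), 'qpos': array([-1.259,  0.478,  0.022,  1.556, -0.011,  1.109, -0.083]), 'joint_velocities': array([ 0.   , -0.002, -0.001, -0.002, -0.001,  0.001, -0.   ]), 'joint_torque': array([ 5.0000e-03, -5.9776e+01,  1.6140e+00, -2.8195e+01,  1.3000e-02,
        5.0000e-03, -0.0000e+00]), 'tcp_pos': array([0.275, 0.616, 0.303]), 'orientation': array([-0.   ,  0.208,  0.978, -0.001]), 'force': array([-0.273, -0.945, -0.172]), 'torque': array([-0.066,  0.01 ,  0.015]), 'opening': np.float64(0.085)}
top [[-61.6, 396.0], [329.3, 498.7], [182.5, 353.3], [-105.5, 408.9]] [ 0.445 -0.015  1.272]
side [[209.2, 1362.1], [662.2, 387.4], [393.6, 496.3], [33.6, 2273.8]] [0.285 0.547 0.544]
(400, 300) [ 0.4009 -0.1574 -0.0019]
(235, 188) [0.6316 0.1718 0.0904]
(238, 221) [0.5658 0.1666 0.0905]
(238, 255) [0.4987 0.1673 0.0913]
(240, 289) [0.4321 0.1644 0.0895]
(180, 288) [0.4366 0.2847 0.0797]
(360, 230) [ 0.549  -0.0771  0.0098]
(410, 213) [ 0.5803 -0.1804  0.0283]
```

View pics/top0c.png

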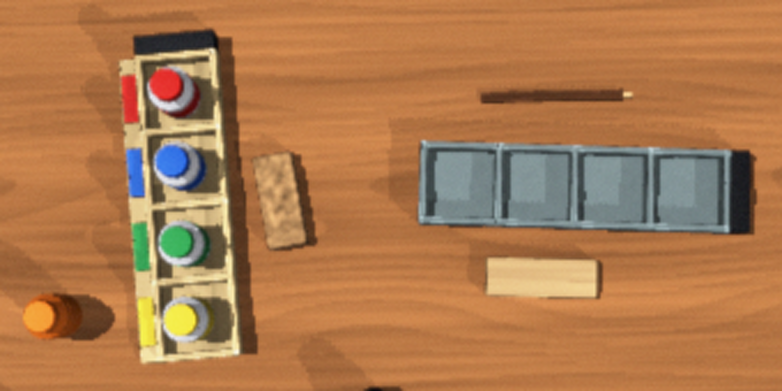

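View pics/side0c.png

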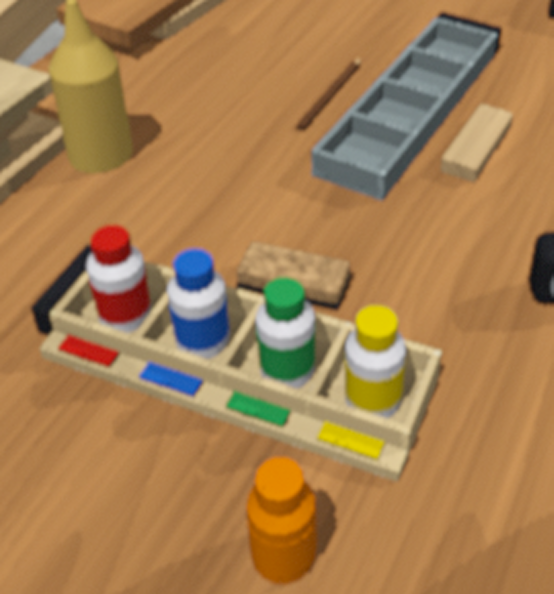

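```bash
python3 - <<'E'
from h import *
im=cv2.imread("pics/top0.png");P=cloud("top",np.load("top0_d.npy"))
si=cv2.imread("pics/side0.png");S=cloud("side",np.load("side0_d.npy"))
# rack/tray via wall-top corners read off crop
f=lambda x,y:(160+(x+.5)/2.3-.5,150+(y+.5)/2.3-.5)
tray=[f(*p) for p in[(420,142),(731,150),(729,230),(419,222)]]
T=np.array([atz("top",p,.030)[:2] for p in tray]);print("tray",T.round(4).tolist(),T.mean(0).round(4))
print(np.linalg.norm(T-np.roll(T,-1,0),axis=1).round(4))
for nm,A,box,lim in(("top",P,(330,475,205,255),.004),("side",S,(300,400,175,265),.004)):
    u0,u1,v0,v1=box;Q=A[v0:v1,u0:u1].reshape(-1,3);Q=Q[(Q[:,2]>.026)&(Q[:,2]<.034)]
    r=cv2.minAreaRect(np.float32(Q[:,:2]*1000));print(nm,"tray walltop n",len(Q),"z",np.median(Q[:,2]).round(4),r,Q.mean(0).round(4))
for nm,A,box in(("top",P,(210,270,160,310)),("side",S,(165,370,280,400))):
    u0,u1,v0,v1=box;Q=A[v0:v1,u0:u1].reshape(-1,3);Q=Q[(Q[:,2]>.026)&(Q[:,2]<.034)]
    print(nm,"rack",len(Q),cv2.minAreaRect(np.float32(Q[:,:2]*1000)))
for c,(u,v),(a,b) in(("red",(235,188),(204,290)),("blue",(238,221),(245,302)),("green",(238,255),(289,316)),("yellow",(240,289),(333,330)),):
    out=[c]
    for A,x,y in((P,u,v),(S,a,b)):
        Q=A[y-22:y+23,x-22:x+23].reshape(-1,3);Q=Q[Q[:,2]>.086];e=cv2.minEnclosingCircle(np.float32(Q[:,:2]))
        out+=[len(Q),np.r_[Q.mean(0)].round(4).tolist(),np.round(e[0],4).tolist(),round(e[1],4)]
    print(*out)
E
```

```text
tray [[0.5867, -0.0406], [0.5728, -0.3189], [0.5011, -0.3141], [0.5146, -0.038]] [ 0.5438 -0.1779]
[0.2786 0.0718 0.2765 0.0721]
top tray walltop n 1045 z 0.0296 ((544.3263549804688, -174.90760803222656), (272.4505615234375, 74.4942398071289), 86.84879302978516) [ 0.5443 -0.169   0.0296]
side tray walltop n 1085 z 0.0289 ((544.9072875976562, -185.05902099609375), (298.1855163574219, 75.36058807373047), 86.817138671875) [ 0.5438 -0.1782  0.0288]
top rack 1403 ((545.348388671875, 171.51718139648438), (295.9400634765625, 74.7298812866211), 3.797992467880249)
side rack 2583 ((547.4080810546875, 173.04873657226562), (296.93438720703125, 75.98104858398438), 3.545762777328491)
red 139 [0.6357, 0.1789, 0.0896] [0.6353, 0.1792] 0.014 217 [0.6366, 0.1813, 0.0892] [0.6382, 0.1797] 0.015
blue 141 [0.5691, 0.1743, 0.0896] [0.5692, 0.1745] 0.0137 233 [0.5701, 0.1773, 0.0892] [0.5711, 0.1765] 0.0143
green 141 [0.5, 0.1716, 0.0896] [0.4996, 0.1712] 0.0139 251 [0.5007, 0.1737, 0.0891] [0.5012, 0.1728] 0.0139
yellow 146 [0.433, 0.1683, 0.0896] [0.433, 0.1685] 0.0139 277 [0.4345, 0.1712, 0.0892] [0.435, 0.1701] 0.0149
```

Candidates for the bottles, as top-view pixels: red cap (235,188), blue (238,221), green (238,255), yellow (240,289), all in the rack. The orange look-alike at (180,288) stands outside the rack and is rejected. The crop shows the rack's black end at (238,168) and the tags in the same order: red, blue, green, yellow. The tray's black end is on the right at (482,234). I'll start with red.

```bash
cat >> h.py <<'E'
from scipy.spatial.transform import Rotation as Ro
B=dict(red=(.6365,.1797),blue=(.5698,.1757),green=(.5005,.1725),yellow=(.4339,.1696))
TC=np.array([.5445,-.177]);TD=np.array([-.052,-.9986])
OFF=dict(red=.102,blue=.034,green=-.034,yellow=-.102)
def quats(ang):
    o=[]
    for a in(ang,ang+np.pi):
        y=np.array([np.cos(a),np.sin(a),0]);z=np.array([0,0,-1.]);x=np.cross(y,z)
        o.append(Ro.from_matrix(np.c_[x,y,z]).as_quat(scalar_first=True))
    return o
def best(p,ang):
    q0=np.array(env.get_state()['qpos']);c=[]
    for q in quats(ang):
        j=kin.inverse_kinematics(p,q)
        if j is not None:c.append((np.abs(np.array(j)-q0).max(),q,j))
    c.sort(key=lambda t:t[0]);return c[0]
RA=np.deg2rad(93.7);TA=np.deg2rad(-3.15);G=.109;UP=.235
def log(m):
    s=env.get_state();print(m,"t%.1f"%s['time'],s['tcp_pos'].round(4),"F",s['force'].round(1),"op %.4f"%s['opening'])
def pick(c,xy=None):
    x,y=B[c] if xy is None else xy
    p=[x,y,UP];d,q,j=best(p,RA);print("dq",round(d,2),np.round(j,2))
    env.grip(.070,30);env.reach(p,q);log("above")
    print("hit",env.movel([x,y,G],velocity=.15,stop_force=15));env.grip(.0,30);log("gripped")
    env.movel([x,y,UP],velocity=.15);log("lifted")
def place(c):
    x,y=TC+TD*OFF[c]
    p=[x,y,UP];d,q,j=best(p,TA);print("dq",round(d,2),np.round(j,2))
    env.reach(p,q);log("over tray")
    if env.get_state()['opening']<.03:print("LOST");return
    print("early",env.movel([x,y,G+.006],velocity=.15,stop_force=10));log("low")
    print("touch",env.movel([x,y,G-.004],velocity=.02,stop_force=3));log("down")
    env.grip(.060);env.movel([x,y,UP],velocity=.2);log("clear")
def shot(k):
    p,d=camera("top");cv2.imwrite(f"pics/top_{k}.png",p);s,e=camera("side");cv2.imwrite(f"pics/side_{k}.png",s)
    a=cv2.resize(p[150:320,160:500],(640,320));b=cv2.resize(s[150:420,150:420],(270,270))
    m=np.zeros((590,640,3),np.uint8);m[:320]=a;m[320:,:270]=b;cv2.imwrite(f"pics/m_{k}.png",m);return d,e
E
python3 - <<'E'
from h import *
for c in B:
    for q in quats(RA):
        for z in(UP,G):
            j=kin.inverse_kinematics([*B[c],z],q);print(c,z,None if j is None else np.round(j,2))
    for q in quats(TA):
        x,y=TC+TD*OFF[c];
        for z in(UP,G):
            j=kin.inverse_kinematics([x,y,z],q);print(" tray",z,None if j is None else np.round(j,2))
pick("red");shot("r1")
E
```

```text
red 0.235 [-0.45  0.52  0.12  1.66 -0.07  0.96  1.33]
red 0.109 [-0.42  0.67  0.07  1.73 -0.06  0.74  1.32]
red 0.235 [-0.82  0.6   0.65  1.69 -0.42  1.   -1.52]
red 0.109 [-0.76  0.76  0.57  1.75 -0.54  0.8  -1.43]
 tray 0.235 [-0.3   0.63  0.97  1.83 -0.61  1.01  0.87]
 tray 0.109 [-0.24  0.82  0.89  1.9  -0.86  0.85  1.06]
 tray 0.235 [-0.42  0.83  1.27  1.84 -0.87  1.17 -2.04]
 tray 0.109 [-0.39  1.11  1.26  1.91 -1.2   1.15 -1.83]
blue 0.235 [-0.5   0.42  0.13  1.82 -0.07  0.9   1.29]
blue 0.109 [-0.46  0.59  0.07  1.89 -0.06  0.66  1.29]
blue 0.235 [-0.89  0.49  0.66  1.85 -0.37  0.93 -1.57]
blue 0.109 [-0.8   0.66  0.53  1.91 -0.51  0.7  -1.46]
 tray 0.235 [-0.46  0.61  1.02  1.89 -0.62  1.    0.79]
 tray 0.109 [-0.22  0.69  0.67  1.95 -0.64  0.72  0.77]
 tray 0.235 [-0.56  0.79  1.27  1.9  -0.85  1.13 -2.15]
 tray 0.109 [-0.52  1.08  1.26  1.97 -1.2   1.12 -1.91]
green 0.235 [-0.57  0.32  0.14  1.98 -0.06  0.85  1.24]
green 0.109 [-0.51  0.52  0.07  2.05 -0.07  0.58  1.25]
green 0.235 [-0.99  0.38  0.67  2.   -0.31  0.86 -1.65]
green 0.109 [-0.84  0.57  0.5   2.07 -0.47  0.61
[... 237 characters left out ...]
w 0.235 [-0.64  0.22  0.15  2.12 -0.05  0.81  1.18]
yellow 0.109 [-0.56  0.44  0.06  2.19 -0.05  0.5   1.18]
yellow 0.235 [-1.08  0.26  0.67  2.14 -0.22  0.81 -1.78]
yellow 0.109 [-0.93  0.5   0.52  2.22 -0.49  0.53 -1.54]
 tray 0.235 [-0.49  0.42  0.66  1.95 -0.33  0.88  0.29]
 tray 0.109 [-0.32  0.59  0.45  2.01 -0.42  0.63  0.35]
 tray 0.235 [-0.83  0.74  1.28  1.96 -0.81  1.09 -2.39]
 tray 0.109 [-0.79  1.05  1.26  2.04 -1.2   1.09 -2.12]
dq 1.41 [-0.45  0.52  0.12  1.66 -0.07  0.96  1.33]
above t2.5 [0.6362 0.1813 0.2351] F [-0.7  0.2  0.1] op 0.0697
hit False
gripped t3.8 [0.6371 0.1798 0.1101] F [-0.6 -0.4  5.9] op 0.0392
lifted t4.8 [0.6358 0.1796 0.2338] F [-0.5  0.7 -1.7] op 0.0393
```

View pics/side_r1.png

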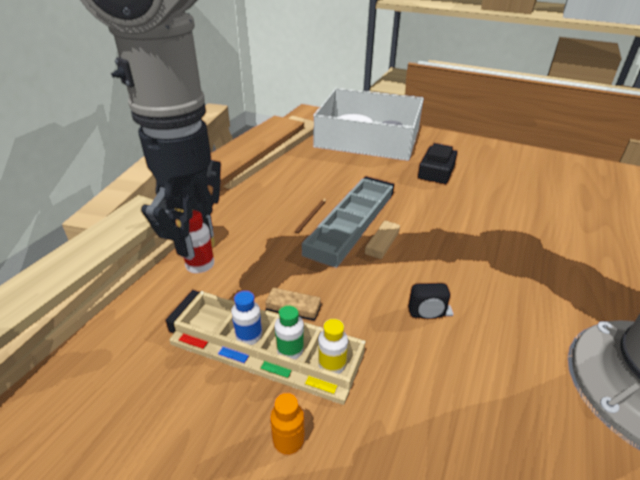

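The side view shows red held upright in the gripper at (200,250), with the other three undisturbed. Next I place it.

```bash
python3 - <<'E'
from h import *
place("red");d,e=shot("r2")
P=cloud("top",d)
x,y=TC+TD*OFF["red"]
m=(np.hypot(P[...,0]-x,P[...,1]-y)<.03)&(P[...,2]>.086)&(P[...,2]<.1);print("cap",P[m].mean(0).round(4),"target",x.round(4),y.round(4))
E
```

```text
dq 0.7 [-0.07  0.5   0.6   1.82 -0.34  0.93  0.63]
over tray t6.6 [ 0.5402 -0.2772  0.2348] F [-0.   0.1 -0.7] op 0.0392
early False
low t7.6 [ 0.5398 -0.2792  0.1158] F [-0.3  0.4 -0.3] op 0.0390
touch True
down t8.0 [ 0.5399 -0.279   0.11  ] F [-0.2 -0.5  5.7] op 0.0391
clear t9.1 [ 0.5387 -0.2783  0.234 ] F [-0.7  0.3 -0.8] op 0.0600
cap [ 0.539  -0.2781  0.09  ] target 0.5392 -0.2789
```

View pics/m_r2.png

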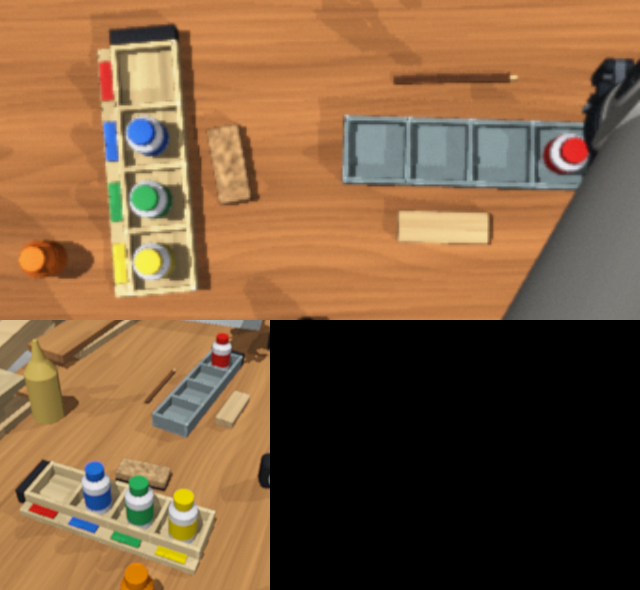

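Red stands upright in the pocket at the tray's black end (cap at (572,150) in the composite, z 0.090), and touch came at the expected height. Now the other three.

```bash
python3 - <<'E'
from h import *
pick("blue");place("blue");shot("b")
E
```

```text
dq 0.72 [-0.59  0.43  0.24  1.83 -0.13  0.9   1.35]
above t11.1 [0.5703 0.1738 0.235 ] F [-1.3 -0.7  1.2] op 0.0699
hit False
gripped t12.5 [0.5703 0.1759 0.11  ] F [-1.6 -0.6  6. ] op 0.0391
lifted t13.5 [0.5691 0.1755 0.2339] F [-0.4  0.4 -1.4] op 0.0394
dq 0.77 [-0.27  0.48  0.71  1.88 -0.39  0.92  0.57]
over tray t14.9 [ 0.5434 -0.2093  0.2346] F [-0.4  0.9 -1.1] op 0.0388
early False
low t15.9 [ 0.5433 -0.2112  0.1157] F [ 0.6 -0.5 -0.7] op 0.0391
touch True
down t16.2 [ 0.5435 -0.2111  0.1099] F [-0.2  0.4  5.9] op 0.0397
clear t17.4 [ 0.5422 -0.2104  0.234 ] F [-0.2 -0.2 -0.6] op 0.0602
```

View pics/m_b.png

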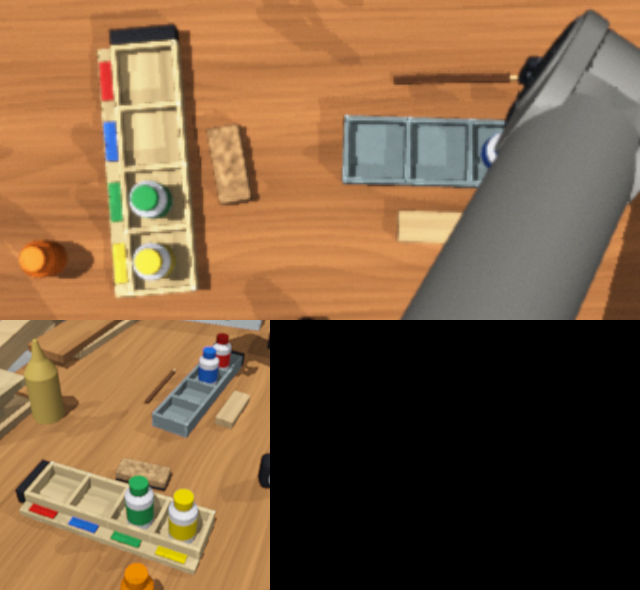

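In the side view blue stands upright next to red ((208,365) and (222,350) in the composite). Green and yellow are still in the rack, not disturbed.

```bash
python3 - <<'E'
from h import *
for c in("green","yellow"):
    pick(c)
    if env.get_state()['opening']<.035: print("MISSED");break
    place(c)
x,y=.5,.2
d,q,j=best([x,y,.3],RA);env.reach([x,y,.3],q);env.dwell(.3);d,e=shot("f");log("end")
for n,D in(("top",d),("side",e)):
  P=cloud(n,D)
  for c in B:
    t=TC+TD*OFF[c]
    m=(np.hypot(P[...,0]-t[0],P[...,1]-t[1])<.03)&(P[...,2]>.084)&(P[...,2]<.1)
    print(n,c,m.sum(),P[m].mean(0).round(4),"off mm",((P[m].mean(0)[:2]-t)*1000).round(1), "bgr",cv2.imread(f"pics/{n}_f.png")[m].mean(0).round())
E
```

```text
dq 0.77 [-0.76  0.33  0.37  1.99 -0.16  0.85  1.34]
above t19.2 [0.501 0.171 0.235] F [-0.   0.1  0.1] op 0.0700
hit False
gripped t20.5 [0.501  0.1727 0.1099] F [-1.4 -0.7  6.5] op 0.0390
lifted t21.5 [0.4999 0.1723 0.2341] F [-0.2  0.1 -1.2] op 0.0393
dq 0.83 [-0.47  0.48  0.81  1.93 -0.44  0.92  0.51]
over tray t22.7 [ 0.5465 -0.1415  0.2344] F [ 0.1  0.3 -1.3] op 0.0392
early False
low t23.7 [ 0.5468 -0.1432  0.1157] F [-0.6 -0.3 -0.9] op 0.0391
touch True
down t24.1 [ 0.547  -0.1431  0.1099] F [-0.5  0.5  5.3] op 0.0389
clear t25.2 [ 0.5457 -0.1425  0.234 ] F [0.1 0.2 0.6] op 0.0598
dq 0.78 [-0.93  0.24  0.49  2.14 -0.15  0.8   1.29]
above t26.7 [0.4345 0.1686 0.235 ] F [ 0.7 -0.9 -0.1] op 0.0703
hit False
gripped t28.1 [0.4343 0.1699 0.1098] F [-1.8 -1.4  6. ] op 0.0393
lifted t29.1 [0.4333 0.1694 0.2343] F [-0.   0.6 -1.1] op 0.0390
dq 0.87 [-0.64  0.49  0.88  1.95 -0.48  0.92  0.43]
over tray t30.1 [ 0.5495 -0.0739  0.2342] F [ 0.1  0.3 -1.6] op 0.0391
early False
low t31.1 [ 0.5504 -0.0752  0.1157] F [-0.  -0.1 -1. ] op 0.0388
touch True
down t31.4 [ 0.5505 -0.0751  0.1098] F [-0.3  0.1  4.5] op 0.0392
clear t32.5 [ 0.5492 -0.0747  0.2341] F [-0.8 -0.3  0.1] op 0.0599
end t34.1 [0.5002 0.1995 0.2999] F [-0.2 -1.  -0.1] op 0.0600
top red 159 [ 0.5387 -0.2783  0.0896] off mm [-0.5  0.6] bgr [ 43.  47. 216.]
top blue 159 [ 0.5421 -0.2107  0.0895] off mm [-0.6  0.3] bgr [219. 107.  51.]
top green 155 [ 0.5457 -0.1425  0.0894] off mm [-0.5  0.6] bgr [ 94. 173.  63.]
top yellow 150 [ 0.5494 -0.0746  0.0895] off mm [-0.4  0.6] bgr [ 77. 231. 243.]
side red 83 [ 0.539  -0.275   0.0884] off mm [-0.2  3.9] bgr [ 29.  44. 197.]
side blue 100 [ 0.5426 -0.2065  0.0883] off mm [-0.1  4.4] bgr [192. 108.  54.]
side green 114 [ 0.5462 -0.1387  0.0884] off mm [-0.1  4.3] bgr [ 87. 159.  56.]
side yellow 132 [ 0.55   -0.071   0.0885] off mm [0.2 4.1] bgr [  6. 200. 220.]
```

View pics/m_f.png

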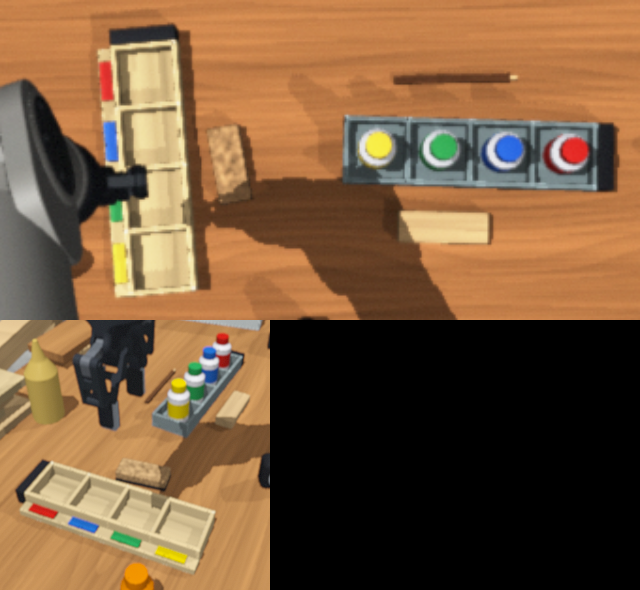

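View pics/side_f.png

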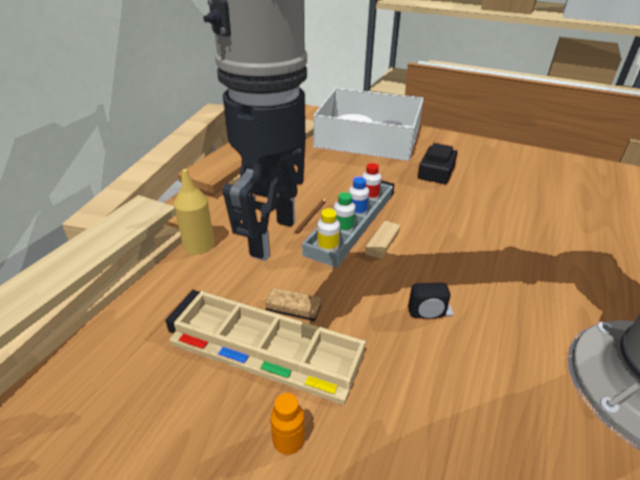

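Both views show all four bottles upright in the tray, in the order red, blue, green, yellow from the black end. In the side view the caps are at (373,168), (360,184), (345,200) and (330,216). The rack is empty, the orange bottle has not moved, and the gripper is clear.

```bash
python3 -c "
from cell import job;print(job.job_done())"
```

```text
the job is handed in; nothing more can be done
None
```

All four bottles now stand upright in the grey tray, in the order red, blue, green, yellow from its black end, which matches the rack. I lowered each one until it touched the pocket floor (about 5–6 N), then released it. The robot's clock read 34 s, and the arm was clear of everything when I handed the job in.

**Last checks:**
- **Height and uprightness:** cap tops measured 89.5 mm from the top view and about 88.4 mm from the side view; a bottle standing on a pocket floor should read 90 mm.
- **Position:** the top view puts the caps within 1 mm of the pocket centres. The side view disagrees by about 4 mm along the row. I put most of that down to its oblique, one-sided view of the caps and the 2 mm calibration, and it is inside the 11 mm of play in each pocket.
- **Failures:** no check failed. The orange bottle was left alone.

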